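Drive a stuck well insert out of a heating block

TASK

The red insert is stuck in one of the three bores of the aluminium well block. Take the ejector rod from its stand, push it gently down that bore until the red insert lets go and drops out onto the catch plate below, stopping there rather than squeezing it hard against the plate (keep the push under 20 N), then put the rod back upright, fully down in its stand. Leave the two white inserts seated and everything else where it stands, and do not touch the red insert with the gripper.

Things in the scene. Friction and masses are not known exactly. Their poses are not given: they have to be found in the camera images.
- block: Fixed station: aluminium block (64 mm in x, 170 in y, 32 thick) on two end legs over a black catch plate, open towards +x and -x. Origin: centre of the underside, on the work surface; z up. Block top at 82 mm, its underside at 50 mm. Three vertical through bores, 21.5 mm in diameter, at x = 0, y = -45, 0, 45 mm in its frame; which one holds the red insert changes.
- noses (a point): In the block's middle bore, 52.5 mm above the work surface: the level of the three small sprung steel noses in each bore that hold the tapered insert. Pushing an insert down takes 3 to 5 N at first, growing to 7 to 12 N (less while it is held still); after about 28 mm of travel its top passes the noses, the resistance vanishes and it drops onto the catch plate.
- plate (a point): Top centre of the black catch plate at rest, 19 mm above the work surface. The plate (66 x 144 mm) is sprung: 2 N to start, then 8 N per mm, rigid after 8 mm. A dropped insert stands on it clear of the bore, its top 49 mm above the work surface; a rod that follows about 3 mm after the insert lets go begins to press the insert on the plate.
- red_insert_mid (a point): Centre (half-way up) of a red plastic insert: a solid round plug 30 mm tall, tapered from 20 mm diameter at the top to 13 mm at the bottom, a black dot on its flat top. Seated, its top is about 2 mm below the block's top and its centre about 65 mm above the work surface. z is its axis, up. This is the one to drive out; dropped, its centre is about 34 mm above the work surface.
- white_insert_a_mid (a point): Centre (half-way up) of a white plastic insert: a solid round plug 30 mm tall, tapered from 20 mm diameter at the top to 13 mm at the bottom, a black dot on its flat top. Seated, its top is about 2 mm below the block's top and its centre about 65 mm above the work surface. z is its axis, up. It stays seated.
- white_insert_b_mid (a point): Centre (half-way up) of a white plastic insert: a solid round plug 30 mm tall, tapered from 20 mm diameter at the top to 13 mm at the bottom, a black dot on its flat top. Seated, its top is about 2 mm below the block's top and its centre about 65 mm above the work surface. z is its axis, up. It stays seated.
- rod_mid (a point): Grip centre of the upright ejector rod (0.2 kg): blue round handle, 28 mm diameter, 29 mm up and down from here, on a steel collar (40 mm diameter, underside 35 mm below here), on a steel shaft 16 mm in diameter. The shaft was set to reach 45 to 85 mm below the collar, how far is not known: clamped (holds 70 N), hidden in the stand, its tip must be found by feel. z: axis, up.
- stand: Fixed grey block, 70 x 70 mm and 95 mm tall, with one vertical through hole 22 mm in diameter with a 3 mm chamfer in the middle of its top. Origin: centre of its underside, z up. The rod stands in the hole with its collar resting on the top, so that the rod's grip centre is 130 mm above the work surface.
- sharps_tub: Bystander: yellow round tub, 112 mm across, 112 mm tall; origin: centre of its underside.
- storage_box: Bystander: green box with a white band, 100 x 140 x 45 mm; origin: centre of its underside.
- tube_rack: Bystander: white rack of capped tubes, 50 x 110 x 76 mm; origin: centre of its underside.
Things that resemble listed ones, but are neither listed nor needed, are in the scene too. There is more than one size of the block; the one meant has the size given above.

How it is judged:
On the way, in this order (a step that is already met when the one before it is completed fails the run):
1. the rod is lifted out of the stand (z of rod_mid in the frame of stand above 0.2 m), for 0.1 s.
2. the rod, down in the red insert's bore, has driven the red insert out onto the catch plate (z of red_insert_mid in the frame of block below 0.036 m and z of rod_mid in the frame of block below 0.177 m and horizontal distance between rod_mid and red_insert_mid below 0.012 m and angle between rod_mid's own z axis and vertical below 0.15 rad), for 0.05 s.
3. the rod stands back in its stand (horizontal distance between rod_mid and stand below 0.008 m and angle between rod_mid's own z axis and vertical below 0.1 rad and z of rod_mid in the frame of stand between 0.126 and 0.134 m), for 0.2 s.
At the end, for the whole second after the job is handed in: The red insert is at rest on the catch plate, out of its bore (centre under 36 mm above the work surface, within 45 mm in x and 90 mm in y of the block's centre); the rod is at rest in its stand, upright within 0.1 rad, within 8 mm of the hole's centre, its collar seated within 4 mm (all of step 3 and z of red_insert_mid in the frame of block below 0.036 m and x of red_insert_mid in the frame of block between -0.045 and 0.045 m and y of red_insert_mid in the frame of block between -0.09 and 0.09 m and linear speed of each of red_insert, rod below 0.02 m/s); the robot touches nothing.
It fails at once if the rod presses on the red insert with more than 20 N (contact force between rod and red_insert above 20 N).
It fails at once if the rod presses on the block with more than 25 N (contact force between rod and block above 25 N).
It fails at once if the gripper touches the red insert (contact force between the fingers and red_insert above 0.5 N).
It fails at once if a white insert is moved by more than 4 mm (distance of any of white_insert_a_mid, white_insert_b_mid from where it was at the start of the episode above 0.004 m).
It fails at once if a bystander is moved by more than 10 mm (distance of any of sharps_tub, storage_box, tube_rack from where it was at the start of the episode above 0.01 m).
It also fails if it takes over 58 s, if anything falls off the work surface, if the arm or the gripper's body presses on something with over 40 N, if the wrist force passes 120 N, or if a joint passes its speed limit or range.

ROBOT

A 6-joint arm with a two-finger parallel gripper is mounted at the origin on the work surface. World frame = base frame: x ahead of the robot, y to its left, z up, the work surface at z = 0. Lengths are in m, angles in rad, forces in N, time in s.
With the tool pointing down it reaches from about 0.3 to 0.95 m from the base axis. Payload 3.1 kg.
Tool frame: the origin (TCP) lies on the mounting face of the last link; the fingertips stand 173 mm ahead of it and the grasp point (between the pads) lies 155 mm ahead of it; x points along the fingers, y is the direction in which the jaws open and shut, and the axes are right-handed (so a half turn about x gives the same grasp; the last joint's range is limited). The gripper opens to 85 mm and grips with 20 to 120 N. Pads are 22 mm wide; open, the fingers measure 114 mm over their backs; the gripper's body (76 mm by 85 mm) begins 54 mm behind the grasp point. The pads swing forward as they close: fully open they stand 13 mm farther back than shut.
Start: joints at [-1.332, 0.308, 1.634, -0, 1.2, -0.07], TCP at [0.19, -0.595, 0.405] pointing down, gripper open.
Joint ranges: [-3.06, 3.06], [-0.79, 1.96], [0.05, 2.63], [-1.19, 4.34], [0.05, 2.64], [-2.94, 2.94]. Speed limits (rad/s): [2.79, 2.79, 3.14, 3.14, 3.14, 3.14].

INTERFACE

Orientations are given as a unit quaternion [w, x, y, z].
In Python, from workcell import bot gives the robot as it stands. The module is installed in compiled form; this text tells all that it offers.
- The arm moves only by the tool apply_moves, never from a script. Its argument "moves" is one flat list of numbers, 4 for each row, row after row: the shift along the world's x, y, z in units of 0.1 m (1.0 is 0.1 m), then the turn about the world's z in units of pi rad (1.0 is pi rad). In form: [dx, dy, dz, spin, dx, dy, dz, spin, ...]. A call has 1 to 20 rows; each row is the pose to reach, as a shift and turn from the pose measured when the call began, turning the shorter way round; what a row does not reach only later rows make up. A row lasts 1/8 s, in which the tool goes at most 62.5 mm and 10.7 degrees, less where a joint would pass 70% of its speed; a pose out of reach is approached as far as the arm can. A call with a number of a shift or a turn outside -1 to 1 is refused whole. A call with a gripper value outside its range is refused whole. "jaw" is the opening, from 0 (shut) to 1 (fully open), set as the call begins (left out, the last holds). The fingers move at their own pace and stop on an object; "squeeze" is the grip in N (left out, the last holds). Time passes only in rows, so rows that repeat a pose let the fingers close. It gives the time, the measured TCP pose, the force and the opening at its end, in the units of the state.
- bot.observe(): the state, without advancing time (a new reading comes with each control period).
- bot.grab_frame(name): name is "scene" or "top" or "wrist"; returns the picture (384x512x3 uint8, blue, green, red); there is no depth.
- bot.calibration(name): a dict with "fovy" (degrees; the focal length in pixels is half the picture's height over the tangent of half this angle, whatever the lens; pixels are square), "cx", "cy" (the principal point, pixels), "position" and "orientation" of the camera in the world. Camera axes: x right, y down, z forward; pixel columns grow to the right and rows downward; lengths in m; the calibration is good to about 2 mm. A picture is of the moment at which its call begins: read the wrist's pose just before it. calibration takes no time and is no camera call; for the wrist camera it gives the pose at the moment of the call.
- bot.sign_off(): hands the job in, once; it reports no verdict.
The state is a dict: "time": time; "q": joint angles; "qvel": joint speeds; "tau": joint torques, N m; "tcp_pos": TCP position; "orientation": TCP orientation; "wrist_force": force on the tool from outside, world axes, zero at the start; "wrist_torque": the same for the moment, N m; "finger_gap": finger opening in m.
Only numpy, scipy, OpenCV 4.12 (cv2) and the standard library are available. Lean on these libraries where they do the work, as an engineer would, in place of code of your own. Each camera call takes 0.05 s, during which the arm holds its last target. There are 200 camera calls.

## Working session

There is one attempt and no reset: what is moved stays moved. The work goes in short steps, Python scripts to look and compute and a tool call to move; the robot and the scene stay as the last step left them, time stands still between calls to the robot, and variables do not carry over. Pictures are saved under pics/ and viewed, about 8 in all and at most 12, crops included, and the job is handed in when it is done.

Besides the shell and the picture viewer there is one more tool, called by a JSON object that holds its "name" and its "arguments", one argument or row to a line. apply_moves: Moves the arm, as the interface text tells. Its arguments: {"type":"object","properties":{"moves":{"type":"array"},"jaw":{"type":"number"},"squeeze":{"type":"number"}},"required":["moves"]}

```bash
mkdir -p pics; cat > h.py <<'E'
import numpy as np, cv2
from workcell import bot
from scipy.spatial.transform import Rotation as R
def cam(n):
    c=bot.calibration(n); q=c["orientation"]
    return c, R.from_quat([q[1],q[2],q[3],q[0]]).as_matrix(), 192/np.tan(np.radians(c["fovy"])/2)
def ray(n,u,v,z,C=None):
    c,M,f=C or cam(n); d=M@np.array([(u-c["cx"])/f,(v-c["cy"])/f,1]); p=np.array(c["position"])
    return p+d*(z-p[2])/d[2]
def proj(n,P,C=None):
    c,M,f=C or cam(n); d=M.T@(np.array(P)-c["position"]); return d[0]/d[2]*f+c["cx"], d[1]/d[2]*f+c["cy"]
E
python3 - <<'E'
from h import *
print(bot.observe())
for n in("scene","top","wrist"):
    print(bot.calibration(n)); im=bot.grab_frame(n); cv2.imwrite(f"pics/{n}0.png",im)
    if n!="wrist": cv2.imwrite(f"pics/{n}0b.png",cv2.resize(im,(800,600),interpolation=cv2.INTER_CUBIC))
E
```

```text
{'time': 0.0, 'q': array([-1.33169160e+00,  3.09011558e-01,  1.63516405e+00,  1.17580337e-06,
        1.19968598e+00, -6.96787137e-02]), 'qvel': array([-1.37834089e-03,  1.44232650e-04,  3.14060476e-04, -1.45891264e-03,
       -8.84306591e-05,  1.52096379e-04]), 'tau': array([-2.13372218e-04, -4.15251625e+01, -2.76662689e+01, -9.81311450e-05,
        1.02975496e-02,  1.28489577e-05]), 'tcp_pos': array([ 0.18982631, -0.59504256,  0.40345325]), 'orientation': array([-0.10793867, -0.69862801, -0.10953736,  0.69876299]), 'wrist_force': array([ 0.58950891,  0.5575515 , -0.98666342]), 'wrist_torque': array([-0.05069666, -0.00405894, -0.01183578]), 'finger_gap': 0.08543613481214597}
{'fovy': 47.191145145982595, 'cx': 247.05468290331513, 'cy': 195.72176592022754, 'position': array([1.36614391, 0.34455545, 0.74699969]), 'orientation': array([-0.24637998,  0.503402  ,  0.735122  , -0.38141706])}
{'fovy': 42.442871614446275, 'cx': 260.3267843406163, 'cy': 189.08278008670274, 'position': array([0.43059818, 0.00404227, 1.45710259]), 'orientation': array([-0.02080345,  0.71235362, -0.701     ,  0.02680559])}
{'fovy': 65.07213253419981, 'cx': 256.3930532785774, 'cy': 191.78558706101086, 'position': array([ 0.25777236, -0.57268706,  0.37340579]), 'orientation': array([ 0.11247001,  0.79903898, -0.5846969 , -0.08376593])}
```

View pics/top0b.png

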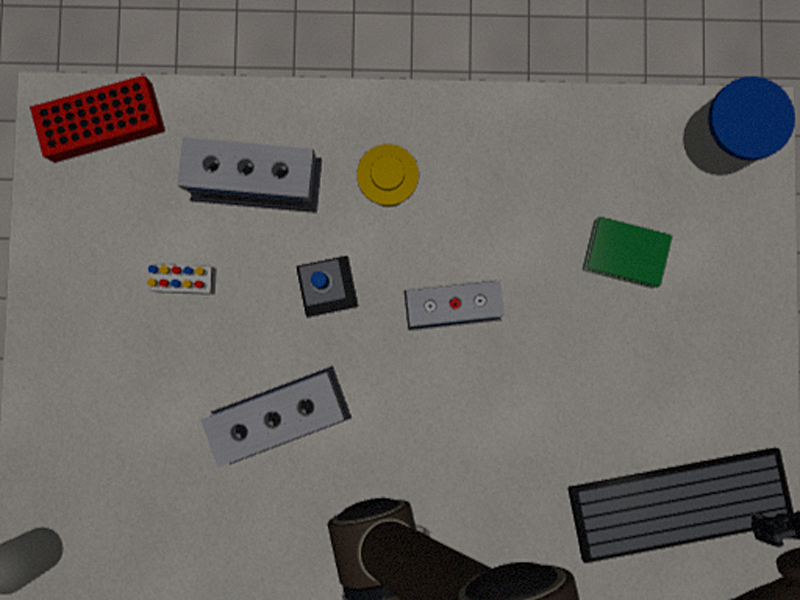

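View pics/scene0b.png

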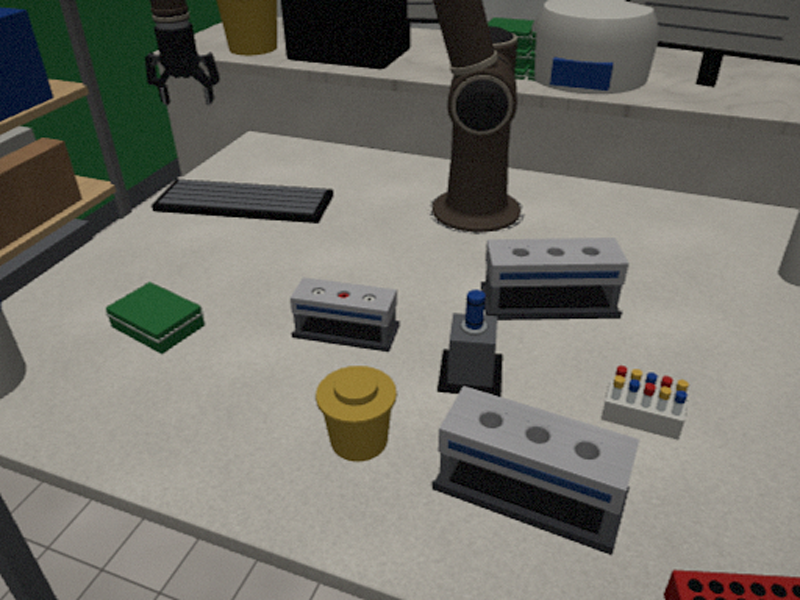

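The top view shows the target block at right of centre: red insert at (455,303) in the middle bore, whites at (430,305) and (480,300), and the rod top at (320,281). The scene view agrees: rod top (477,296), red insert (343,294).

```bash
python3 - <<'E'
from h import *
s=.64
for n,u,v,z in[("top",455,303,.08),("top",430,305,.08),("top",480,300,.08),("top",320,281,.159),("scene",477,296,.159),("scene",343,294,.08),("scene",318,292,.08),("scene",370,297,.08)]:
    print(n,u,v,ray(n,u*s,v*s,z))
a=cv2.imread("pics/top0.png")
b=np.hstack([cv2.resize(a[160:205,185:230],(400,400),interpolation=cv2.INTER_CUBIC),cv2.resize(a[172:217,269:314],(400,400),interpolation=cv2.INTER_CUBIC)])
cv2.imwrite("pics/crop.png",b)
E
```

```text
top 455 303 [ 0.51144903 -0.09330077  0.08      ]
top 430 305 [ 0.50714516 -0.04868193  0.08      ]
top 480 300 [ 0.51754746 -0.13794451  0.08      ]
top 320 281 [0.54022247 0.14022597 0.159     ]
scene 477 296 [0.55021468 0.14887168 0.159     ]
scene 343 294 [ 0.51256575 -0.09167617  0.08      ]
scene 318 292 [ 0.52181815 -0.13436386  0.08      ]
scene 370 297 [ 0.5049488 -0.0451417  0.08     ]
```

View pics/crop.png

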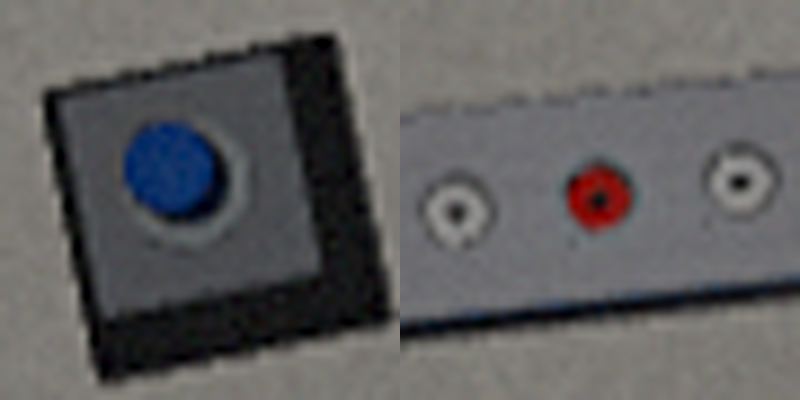

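The crop shows the handle top centred at about (170,168), the collar at (187,190), the stand top at (191,186), and the red dot at (200,196) in the right half.

```bash
python3 - <<'E'
from h import *
k=400/45; g=lambda x,y,a,b:((x+.5)/k-.5+a,(y+.5)/k-.5+b)
for nm,x,y,a,b,z in[("handle",170,168,185,160,.159),("collar",187,190,185,160,.101),("standtop",191,186,185,160,.095),("red",200,196,269,172,.08),("wa",57,212,269,172,.08),("wb",340,182,269,172,.08)]:
    print(nm,ray("top",*g(x,y,a,b),z))
o=bot.observe();q=o["orientation"];M=R.from_quat([q[1],q[2],q[3],q[0]]).as_matrix();print(M)
c,W,f=cam("wrist");print("cam offset in tool",M.T@(c["position"]-o["tcp_pos"]),M.T@W)
E
```

```text
handle [0.54382842 0.14325294 0.159     ]
collar [0.54214665 0.1440608  0.101     ]
standtop [0.54390731 0.14346787 0.095     ]
red [ 0.51231964 -0.09288918  0.08      ]
wa [ 0.50655849 -0.04804457  0.08      ]
wb [ 0.51744207 -0.13684484  0.08      ]
[[-4.54111654e-04  3.03892077e-01 -9.52706355e-01]
 [ 1.77103494e-03 -9.52704715e-01 -3.03892398e-01]
 [-9.99998329e-01 -1.82527732e-03 -1.05569172e-04]]
cam offset in tool [ 0.0301458  -0.00061953 -0.07153152] [[ 2.29638088e-04 -2.77809400e-01  9.60636188e-01]
 [ 9.99998445e-01 -1.61606572e-03 -7.06402679e-04]
 [ 1.74869651e-03  9.60634856e-01  2.77808596e-01]]
```

{"name": "apply_moves", "arguments": {
  "moves": [0.24,0.5,0.1,0,0.48,1,0.1,0,0.48,1,0.1,0],
  "jaw": 1
}}

```text
time: 0.52
tcp_pos: [0.2389, -0.492, 0.4129]
orientation: [-0.108, -0.698, -0.112, 0.699]
wrist_force: [-0.5, -1.2, -0.4]
finger_gap: 0.0853
```

{"name": "apply_moves", "arguments": {
  "moves": [0.24,0.5,0,0,0.48,1,0,0,0.48,1,0,0]
}}

```text
time: 0.9
tcp_pos: [0.2877, -0.3899, 0.4125]
orientation: [-0.109, -0.698, -0.113, 0.698]
wrist_force: [0.3, -0.4, -0.1]
finger_gap: 0.0857
```

{"name": "apply_moves", "arguments": {
  "moves": [0.24,0.5,0,0,0.48,1,0,0,0.48,1,0,0]
}}

```text
time: 1.27
tcp_pos: [0.3365, -0.2887, 0.4125]
orientation: [-0.11, -0.698, -0.115, 0.698]
wrist_force: [0.2, -0.5, -0.3]
finger_gap: 0.0852
```

{"name": "apply_moves", "arguments": {
  "moves": [0.24,0.5,0,0,0.48,1,0,0,0.48,1,0,0]
}}

```text
time: 1.65
tcp_pos: [0.3857, -0.1881, 0.4128]
orientation: [0.112, 0.698, 0.116, -0.698]
wrist_force: [-0.1, -0.6, 0.4]
finger_gap: 0.0852
```

{"name": "apply_moves", "arguments": {
  "moves": [0.24,0.5,0,0,0.48,1,0,0,0.48,1,0,0]
}}

```text
time: 2.02
tcp_pos: [0.4351, -0.088, 0.413]
orientation: [0.114, 0.698, 0.117, -0.697]
wrist_force: [-0.8, -0.3, -0.2]
finger_gap: 0.0856
```

```bash
python3 - <<'E'
from h import *
C=cam("wrist"); im=bot.grab_frame("wrist"); cv2.imwrite("pics/w1.png",im)
import pickle; pickle.dump(C,open("w1.pkl","wb"))
print([proj("wrist",p,C) for p in([.5123,-.0929,.08],[.5066,-.048,.08],[.5174,-.1368,.08])])
E
```

```text
[(np.float64(288.9507080992432), np.float64(105.3565603984121)), (np.float64(242.9780059967633), np.float64(95.6484078210124)), (np.float64(333.01728322399435), np.float64(115.17609550677327))]
```

View pics/w1.png

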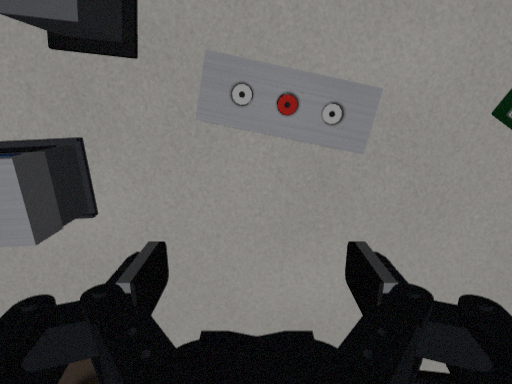

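{"name": "apply_moves", "arguments": {
  "moves": [0.25,0.5,0,0,0.5,1,0,0,0.5,1,0,0]
}}

```text
time: 2.45
tcp_pos: [0.4859, 0.0106, 0.413]
orientation: [0.114, 0.698, 0.116, -0.697]
wrist_force: [0.5, -0.0, -0.0]
finger_gap: 0.0856
```

{"name": "apply_moves", "arguments": {
  "moves": [0.2,0.5,0,0,0.3,0.7,0,0,0.3,0.7,0,0,0.3,0.7,0,0]
}}

```text
time: 2.95
tcp_pos: [0.5157, 0.0782, 0.4127]
orientation: [-0.114, -0.698, -0.115, 0.698]
wrist_force: [-0.5, 0.1, 0.2]
finger_gap: 0.0854
```

The wrist view puts the red insert at (287,104) and the whites at (242,94) and (332,114), within about 1 px of the prediction.

```bash
python3 - <<'E'
from h import *
import pickle; D=pickle.load(open("w1.pkl","rb"))
for p in((287.5,104.3),(242,94.5),(332,114)): print(ray("",*p,.08,D))
C=cam("wrist"); im=bot.grab_frame("wrist"); pickle.dump(C,open("w2.pkl","wb"));cv2.imwrite("pics/w2.png",im)
for p in([.5435,.144,.159],[.5435,.144,.101]): print(proj("wrist",p,C))
m=(im[...,0].astype(int)>im[...,2]+40); n,l,s,ce=cv2.connectedComponentsWithStats(m.astype(np.uint8)); print([(s[i],ce[i]) for i in range(1,n) if s[i,4]>80])
E
```

```text
[ 0.51277247 -0.09123071  0.08      ]
[ 0.50729856 -0.04678818  0.08      ]
[ 0.5181109  -0.13543306  0.08      ]
(np.float64(185.2102996685474), np.float64(139.15219893122926))
(np.float64(199.6253966175676), np.float64(132.23879519326167))
[(array([ 166,  117,   38,   38, 1117], dtype=int32), array([184.33303491, 135.435094  ])), (array([192, 116,  19,  29, 147], dtype=int32), array([204.24489796, 126.69387755])), (array([344, 184, 114,  23, 138], dtype=int32), array([399.8115942 , 194.74637681])), (array([  0, 273, 110,  10, 305], dtype=int32), array([ 55.29836066, 278.39672131]))]
```

View pics/w2.png

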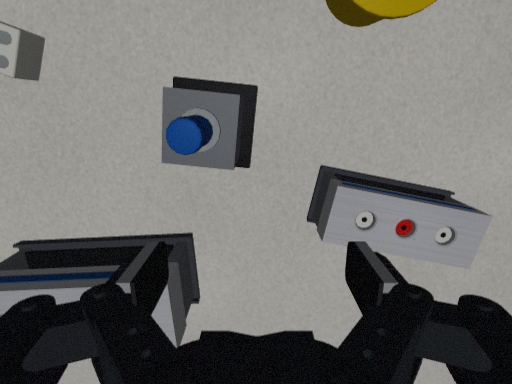

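The handle top is at (184.5,135.5), the stand's top corners average (200,128.5), and the red insert shows at (404,228).

```bash
python3 - <<'E'
from h import *
import pickle; D=pickle.load(open("w2.pkl","rb"))
for p,z in(((184.5,135.5),.159),((200.2,128.5),.095),((201,130),.101),((404,228),.08)): print(ray("",*p,z,D))
E
```

```text
[0.54590746 0.14517186 0.159     ]
[0.54615306 0.14531579 0.095     ]
[0.54585711 0.14334406 0.101     ]
[ 0.51232935 -0.09013069  0.08      ]
```

{"name": "apply_moves", "arguments": {
  "moves": [0.15,0.33,0,0,0.3,0.66,0,0,0.3,0.66,0,0,0.3,0.66,-0.3,0,0.3,0.66,-0.6,0,0.3,0.66,-0.6,0]
}}

```text
time: 3.75
tcp_pos: [0.5439, 0.1426, 0.3499]
orientation: [-0.114, -0.695, -0.114, 0.7]
wrist_force: [-0.3, 0.0, -0.4]
finger_gap: 0.0855
```

{"name": "apply_moves", "arguments": {
  "moves": [0,0,-0.25,0,0,0,-0.5,0,0,0,-0.68,0,0,0,-0.68,0,0,0,-0.68,0]
}}

```text
time: 4.38
tcp_pos: [0.5446, 0.1425, 0.2832]
orientation: [-0.113, -0.696, -0.114, 0.7]
wrist_force: [0.1, -0.1, -0.5]
finger_gap: 0.0852
```

{"name": "apply_moves", "arguments": {
  "moves": [0.01,0.01,0,0,0.01,0.01,0,0,0.01,0.01,0,0,0.01,0.01,0,0,0.01,0.01,0,0,0.01,0.01,0,0,0.01,0.01,0,0,0.01,0.01,0,0],
  "jaw": 0,
  "squeeze": 80
}}

```text
time: 5.38
tcp_pos: [0.5459, 0.1437, 0.2838]
orientation: [-0.113, -0.696, -0.114, 0.699]
wrist_force: [-0.1, 0.8, 5.3]
finger_gap: 0.0263
```

{"name": "apply_moves", "arguments": {
  "moves": [0,0,0.1,0,0,0,0.3,0,0,0,0.6,0,0,0,0.9,0,0,0,0.9,0,0,0,0.9,0]
}}

```text
time: 6.12
tcp_pos: [0.5451, 0.1435, 0.3722]
orientation: [-0.113, -0.696, -0.114, 0.7]
wrist_force: [-0.2, 0.6, -2.3]
finger_gap: 0.0264
```

{"name": "apply_moves", "arguments": {
  "moves": [0,0,0.25,0,0,0,0.3,0,0,0,0.3,0,0,0,0.3,0]
}}

```text
time: 6.62
tcp_pos: [0.5447, 0.1434, 0.4008]
orientation: [-0.113, -0.695, -0.114, 0.701]
wrist_force: [0.3, 0.8, -1.5]
finger_gap: 0.0266
```

```bash
python3 - <<'E'
from h import *
o=bot.observe();q=o["orientation"];print(o["tcp_pos"],o["wrist_force"],o["finger_gap"],R.from_quat([q[1],q[2],q[3],q[0]]).as_matrix()[:,0])
a=bot.grab_frame("scene");
cv2.imwrite("pics/s2.png",cv2.resize(a[120:270,200:400],(800,600),interpolation=cv2.INTER_CUBIC))
E
```

```text
[0.54470159 0.14336531 0.40075953] [ 0.27886219  0.7535367  -1.54386753] 0.02656699318170454 [-9.23988798e-03 -6.16436297e-04 -9.99957121e-01]
```

View pics/s2.png

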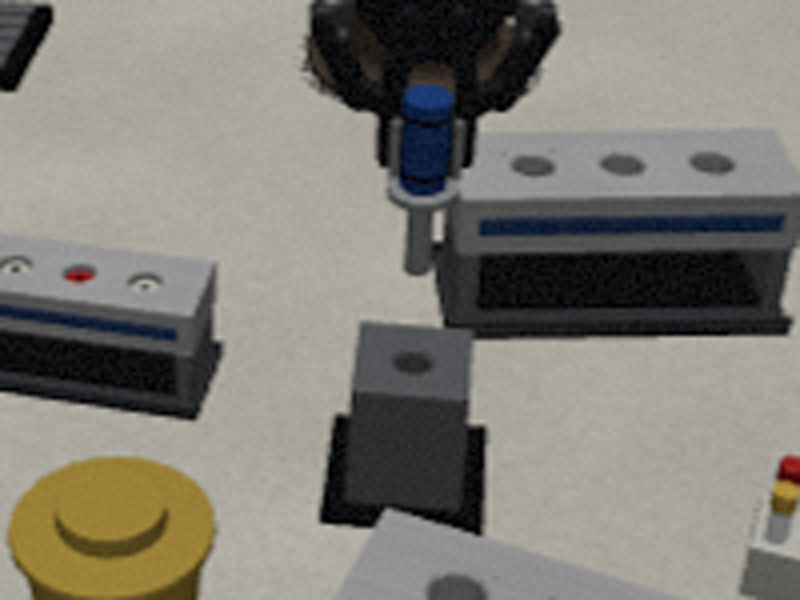

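The rod hangs upright in the gripper with its tip at about (417,270) in the crop, and the empty stand hole is at (412,362).

```bash
python3 - <<'E'
from h import *
print("hole",ray("scene",303,210.4,.095), "red",ray("scene",200+79/4,120+275/4,.08))
for z in(.247+.029,.247,.167,.16,.15,.14,.13): print(z,[x*4-o for x,o in zip(proj("scene",[.544,.1433,z]),(800,480))])
E
```

```text
hole [0.54759776 0.14618626 0.095     ] red [ 0.51483448 -0.08996112  0.08      ]
0.276 [np.float64(426.3843417988205), np.float64(93.15633772322303)]
0.247 [np.float64(423.34556279044796), np.float64(139.3450105114232)]
0.167 [np.float64(415.4905379783229), np.float64(258.7394020715876)]
0.16 [np.float64(414.8376254493339), np.float64(268.6635074697432)]
0.15 [np.float64(413.9139636365103), np.float64(282.7029335424918)]
0.14 [np.float64(413.0008089742287), np.float64(296.5826535829891)]
0.13 [np.float64(412.09798318971934), np.float64(310.30537729226614)]
```

{"name": "apply_moves", "arguments": {
  "moves": [-0.06,-0.45,0,0,-0.12,-0.9,0,0,-0.12,-0.9,0,0]
}}

```text
time: 7.05
tcp_pos: [0.5322, 0.0511, 0.4001]
orientation: [-0.112, -0.694, -0.113, 0.702]
wrist_force: [0.6, -0.1, -1.5]
finger_gap: 0.0264
```

{"name": "apply_moves", "arguments": {
  "moves": [-0.06,-0.45,0,0,-0.12,-0.9,0,0,-0.12,-0.9,0,0]
}}

```text
time: 7.42
tcp_pos: [0.52, -0.0405, 0.3997]
orientation: [-0.111, -0.694, -0.111, 0.702]
wrist_force: [-0.6, 1.6, -2.1]
finger_gap: 0.0263
```

{"name": "apply_moves", "arguments": {
  "moves": [-0.04,-0.3,0,0,-0.07,-0.52,0,0,-0.07,-0.52,0,0,-0.07,-0.52,-0.25,0,-0.07,-0.52,-0.5,0,-0.07,-0.52,-0.5,0,-0.07,-0.52,-0.5,0]
}}

```text
time: 8.3
tcp_pos: [0.5136, -0.0917, 0.3504]
orientation: [-0.112, -0.695, -0.112, 0.702]
wrist_force: [0.6, 0.3, -1.9]
finger_gap: 0.0264
```

```bash
python3 - <<'E'
from h import *
o=bot.observe();q=o["orientation"];t=o["tcp_pos"];ax=R.from_quat([q[1],q[2],q[3],q[0]]).as_matrix()[:,0];print(t,o["wrist_force"],ax)
a=bot.grab_frame("scene");b=bot.grab_frame("wrist")
cv2.imwrite("pics/s3.png",np.hstack([cv2.resize(a[120:220,170:270],(500,500),interpolation=cv2.INTER_CUBIC),cv2.resize(b[184:384,156:356],(300,300))if 0 else cv2.resize(b[180:380,196:316],(300,500))]))
print("red dot crop",[(x-o)*5 for x,o in zip(proj("scene",[.5127,-.0913,.08]),(170,120))])
for s in(.126,.155,.19): print(s,[(x-o)*5 for x,o in zip(proj("scene",t+ax*s),(170,120))])
E
```

```text
[ 0.51363223 -0.0916649   0.35040576] [ 0.56325481  0.3089748  -1.86603623] [-0.0100842  -0.00126405 -0.99994835]
red dot crop [np.float64(248.13865868827776), np.float64(341.07624846489375)]
0.126 [np.float64(230.2946919368398), np.float64(99.99938944263889)]
0.155 [np.float64(234.14582785029864), np.float64(150.99396076920996)]
0.19 [np.float64(238.63541247136752), np.float64(210.44251006233225)]
```

View pics/s3.png

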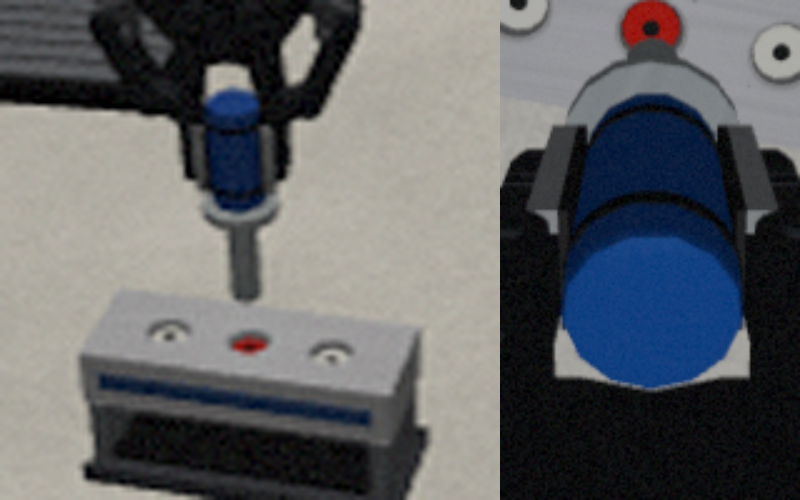

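The scene crop shows the handle top at (232,103), the tip at (245,295) and the red insert at (250,344). In the wrist crop the handle top is at (653,311) and the red dot at (652,28), in line laterally.

```bash
python3 - <<'E'
from h import *
t=bot.observe()["tcp_pos"]; z=t[2]-.1248
u=lambda x,y:(170+x/5,120+y/5)
w=lambda x,y:(196+(x-500)*.4,180+y*.4)
print("scene handle",ray("scene",*u(232,104),z),"red",ray("scene",*u(250,344),.08),"bore top whites",ray("scene",*u(170,337),.08),ray("scene",*u(331,354),.08))
print("wrist handle",ray("wrist",*w(653,311),z),"red",ray("wrist",*w(652,28),.08))
E
```

```text
scene handle [ 0.51879135 -0.08776288  0.22627822] red [ 0.51481657 -0.08924146  0.08      ] bore top whites [ 0.52355947 -0.13207486  0.08      ] [ 0.50850756 -0.04534812  0.08      ]
wrist handle [ 0.51364116 -0.09160069  0.22627822] red [ 0.51357175 -0.09149744  0.08      ]
```

{"name": "apply_moves", "arguments": {
  "moves": [0,0,-0.05,0,0,0,-0.1,0,0,0,-0.15,0,0,0,-0.15,0]
}}

```text
time: 8.9
tcp_pos: [0.5134, -0.0921, 0.3353]
orientation: [-0.111, -0.695, -0.111, 0.702]
wrist_force: [0.6, -0.3, -2.3]
finger_gap: 0.0263
```

{"name": "apply_moves", "arguments": {
  "moves": [0,0,-0.02,0,0,0,-0.04,0,0,0,-0.04,0]
}}

```text
time: 9.28
tcp_pos: [0.5133, -0.0921, 0.3311]
orientation: [-0.111, -0.694, -0.112, 0.702]
wrist_force: [0.1, -0.0, -2.4]
finger_gap: 0.0265
```

{"name": "apply_moves", "arguments": {
  "moves": [0,0,-0.02,0,0,0,-0.04,0,0,0,-0.04,0]
}}

```text
time: 9.65
tcp_pos: [0.5132, -0.0921, 0.3268]
orientation: [-0.111, -0.694, -0.112, 0.702]
wrist_force: [-0.2, -0.4, -2.2]
finger_gap: 0.0265
```

{"name": "apply_moves", "arguments": {
  "moves": [0,0,-0.02,0,0,0,-0.02,0]
}}

```text
time: 9.9
tcp_pos: [0.5131, -0.092, 0.3246]
orientation: [-0.111, -0.694, -0.112, 0.702]
wrist_force: [0.8, -0.5, -2.6]
finger_gap: 0.0264
```

{"name": "apply_moves", "arguments": {
  "moves": [0,0,-0.02,0,0,0,-0.02,0]
}}

```text
time: 10.15
tcp_pos: [0.513, -0.092, 0.3224]
orientation: [-0.111, -0.694, -0.112, 0.703]
wrist_force: [0.5, 0.3, -1.8]
finger_gap: 0.026
```

{"name": "apply_moves", "arguments": {
  "moves": [0,0,-0.02,0,0,0,-0.02,0]
}}

```text
time: 10.4
tcp_pos: [0.5129, -0.092, 0.3201]
orientation: [-0.111, -0.694, -0.112, 0.703]
wrist_force: [0.1, 0.2, -1.2]
finger_gap: 0.0263
```

{"name": "apply_moves", "arguments": {
  "moves": [0.003,0,-0.02,0,0.003,0,-0.02,0]
}}

```text
time: 10.65
tcp_pos: [0.5131, -0.092, 0.3179]
orientation: [-0.111, -0.694, -0.112, 0.703]
wrist_force: [-0.3, 0.0, -2.2]
finger_gap: 0.0263
```

{"name": "apply_moves", "arguments": {
  "moves": [0.003,0,-0.02,0,0.003,0,-0.02,0]
}}

```text
time: 10.9
tcp_pos: [0.5135, -0.092, 0.3159]
orientation: [-0.111, -0.694, -0.112, 0.703]
wrist_force: [0.1, 0.3, -1.5]
finger_gap: 0.0263
```

{"name": "apply_moves", "arguments": {
  "moves": [0.003,0,-0.02,0,0.003,0,-0.02,0]
}}

```text
time: 11.15
tcp_pos: [0.5138, -0.092, 0.3139]
orientation: [-0.111, -0.694, -0.112, 0.703]
wrist_force: [0.4, -0.5, -1.1]
finger_gap: 0.0268
```

{"name": "apply_moves", "arguments": {
  "moves": [0,0,-0.02,0,0,0,-0.02,0]
}}

```text
time: 11.4
tcp_pos: [0.5139, -0.092, 0.3119]
orientation: [-0.111, -0.694, -0.112, 0.703]
wrist_force: [0.3, -0.6, -0.2]
finger_gap: 0.0263
```

{"name": "apply_moves", "arguments": {
  "moves": [0,0,-0.02,0,0,0,-0.02,0]
}}

```text
time: 11.65
tcp_pos: [0.5139, -0.092, 0.3096]
orientation: [-0.111, -0.694, -0.112, 0.703]
wrist_force: [1.4, 0.3, -0.9]
finger_gap: 0.0266
```

```bash
python3 - <<'E'
from h import *
t=bot.observe(); print(t["tcp_pos"],t["wrist_force"],t["wrist_torque"])
a=bot.grab_frame("scene");b=bot.grab_frame("wrist")
cv2.imwrite("pics/s4.png",np.hstack([cv2.resize(a[120:220,170:270],(500,500),interpolation=cv2.INTER_CUBIC),cv2.resize(b[180:380,196:316],(300,500))]))
E
```

```text
[ 0.51389044 -0.09200259  0.30957967] [ 1.39433312  0.32089043 -0.91807908] [ 0.02962033 -0.24440371 -0.0436677 ]
```

View pics/s4.png

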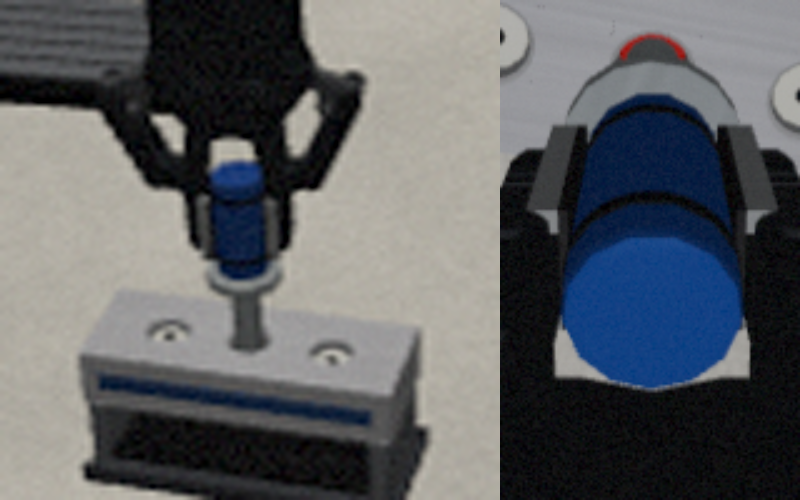

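The shaft is in the bore with a red sliver still visible at its far side. The handle has not slipped. I'll continue with small pushes.

{"name": "apply_moves", "arguments": {
  "moves": [0,0,-0.015,0,0,0,-0.03,0]
}}

```text
time: 12.0
tcp_pos: [0.514, -0.092, 0.3068]
orientation: [-0.111, -0.694, -0.112, 0.702]
wrist_force: [0.1, 0.8, 3.7]
finger_gap: 0.0264
```

{"name": "apply_moves", "arguments": {
  "moves": [0,0,-0.015,0,0,0,-0.03,0]
}}

```text
time: 12.25
tcp_pos: [0.5141, -0.0921, 0.304]
orientation: [-0.111, -0.694, -0.112, 0.702]
wrist_force: [-0.3, 0.6, 2.6]
finger_gap: 0.0264
```

{"name": "apply_moves", "arguments": {
  "moves": [0,0,-0.015,0,0,0,-0.03,0]
}}

```text
time: 12.5
tcp_pos: [0.5141, -0.0921, 0.3009]
orientation: [-0.111, -0.694, -0.112, 0.702]
wrist_force: [-0.5, 0.8, 4.4]
finger_gap: 0.0265
```

{"name": "apply_moves", "arguments": {
  "moves": [0,0,-0.015,0,0,0,-0.03,0]
}}

```text
time: 12.75
tcp_pos: [0.5142, -0.0922, 0.2979]
orientation: [-0.111, -0.694, -0.112, 0.702]
wrist_force: [-0.8, 0.1, 3.5]
finger_gap: 0.0262
```

{"name": "apply_moves", "arguments": {
  "moves": [0,0,-0.015,0,0,0,-0.03,0]
}}

```text
time: 13.0
tcp_pos: [0.5143, -0.0922, 0.2948]
orientation: [-0.111, -0.694, -0.112, 0.702]
wrist_force: [-0.2, 0.0, 3.2]
finger_gap: 0.0265
```

{"name": "apply_moves", "arguments": {
  "moves": [0,0,-0.015,0,0,0,-0.03,0]
}}

```text
time: 13.25
tcp_pos: [0.5143, -0.0921, 0.2915]
orientation: [-0.111, -0.694, -0.112, 0.702]
wrist_force: [0.8, 0.8, 1.2]
finger_gap: 0.0262
```

{"name": "apply_moves", "arguments": {
  "moves": [0,0,-0.01,0]
}}

```text
time: 13.38
tcp_pos: [0.5143, -0.0921, 0.2905]
orientation: [-0.111, -0.694, -0.112, 0.702]
wrist_force: [0.4, 0.9, 5.3]
finger_gap: 0.0267
```

{"name": "apply_moves", "arguments": {
  "moves": [0,0,-0.01,0]
}}

```text
time: 13.5
tcp_pos: [0.5145, -0.0922, 0.2901]
orientation: [-0.111, -0.694, -0.112, 0.702]
wrist_force: [-1.0, 0.7, 7.0]
finger_gap: 0.0263
```

```bash
python3 - <<'E'
from h import *
a=bot.grab_frame("scene");o=bot.observe();print(o["tcp_pos"],o["wrist_force"])
cv2.imwrite("pics/s5.png",cv2.resize(a[140:230,170:270],(800,600),interpolation=cv2.INTER_CUBIC))
E
```

```text
[ 0.51443412 -0.09219736  0.28998618] [-0.57789317  0.31149013  3.59972333]
```

View pics/s5.png

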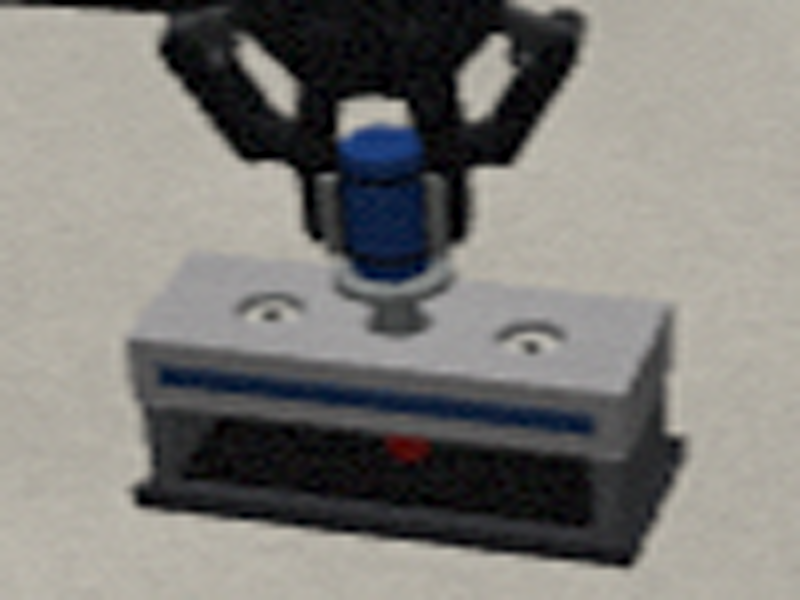

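The red insert's lower end shows beneath the block at (408,447), still held. The rod has driven it partway.

{"name": "apply_moves", "arguments": {
  "moves": [0,0,-0.01,0,0,0,-0.02,0]
}}

```text
time: 13.8
tcp_pos: [0.5148, -0.0924, 0.2893]
orientation: [-0.112, -0.694, -0.111, 0.702]
wrist_force: [-2.9, -0.3, 12.8]
finger_gap: 0.0262
```

{"name": "apply_moves", "arguments": {
  "moves": [0,0,-0.01,0,0,0,-0.02,0]
}}

```text
time: 14.05
tcp_pos: [0.515, -0.0925, 0.289]
orientation: [-0.112, -0.694, -0.111, 0.702]
wrist_force: [-2.9, 1.3, 13.6]
finger_gap: 0.0265
```

{"name": "apply_moves", "arguments": {
  "moves": [-0.01,0,0.005,0,-0.015,0,0.005,0]
}}

```text
time: 14.3
tcp_pos: [0.514, -0.0925, 0.2903]
orientation: [-0.112, -0.695, -0.111, 0.702]
wrist_force: [0.2, 0.6, 6.2]
finger_gap: 0.0261
```

```bash
python3 - <<'E'
from h import *
t=bot.observe(); q=t["orientation"];print(t["tcp_pos"],t["wrist_force"],t["wrist_torque"],R.from_quat([q[1],q[2],q[3],q[0]]).as_matrix()[:,0])
b=bot.grab_frame("wrist");a=bot.grab_frame("scene")
cv2.imwrite("pics/s6.png",np.hstack([cv2.resize(b[180:380,196:316],(300,500)),cv2.resize(a[160:220,200:260],(500,500),interpolation=cv2.INTER_CUBIC)]))
E
```

```text
[ 0.51395205 -0.09252799  0.29027618] [0.18255625 0.569222   6.24465555] [ 0.18475012 -0.10379191 -0.00153061] [-0.00989594 -0.00255346 -0.99994777]
```

View pics/s6.png

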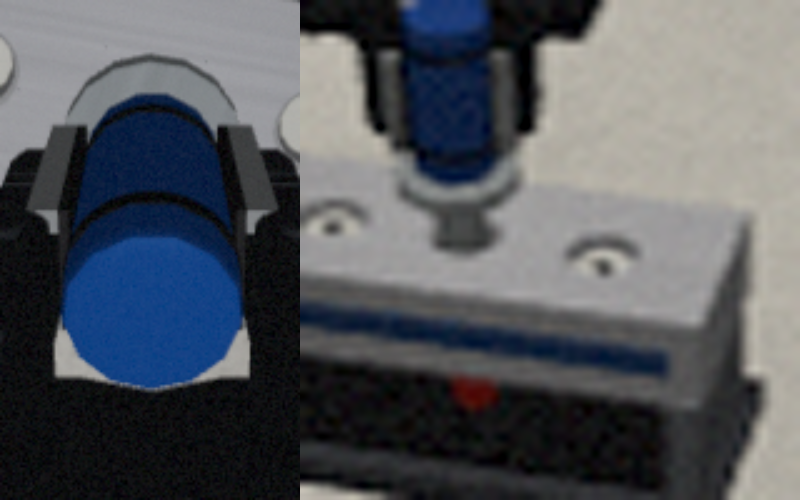

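```bash
python3 - <<'E'
from h import *
for z in(.05,.045,.04,.035,.03,.025,.02): print(z,proj("scene",[.513+.0055,-.0915+.003,z]), proj("scene",[.514,-.0907,z]))
E
```

```text
0.05 (np.float64(220.32608346595458), np.float64(198.75898100359672)) (np.float64(220.28041134363772), np.float64(197.65873201395988))
0.045 (np.float64(220.43314626961245), np.float64(200.25727903376344)) (np.float64(220.38722173397437), np.float64(199.15464132054413))
0.04 (np.float64(220.539677453364), np.float64(201.74813727129194)) (np.float64(220.49350356487838), np.float64(200.64314800485664))
0.035 (np.float64(220.64568096703738), np.float64(203.23161099233457)) (np.float64(220.59926075009156), np.float64(202.12430687994268))
0.03 (np.float64(220.751160721429), np.float64(204.707754926809)) (np.float64(220.70449716481153), np.float64(203.5981722190258))
0.025 (np.float64(220.85612058878417), np.float64(206.1766232651289)) (np.float64(220.80921664616503), np.float64(205.0647977621369))
0.02 (np.float64(220.96056440327118), np.float64(207.6382696648354)) (np.float64(220.91342299367443), np.float64(206.52423672264598))
```

The red insert's bottom projects to z of about 0.017–0.019, the plate level. So it had already dropped at TCP z of about 0.293, where the force fell, and the later 15 N rise was the plate spring. I'll retract and check.

{"name": "apply_moves", "arguments": {
  "moves": [0,0,0.1,0,0,0,0.3,0,0,0,0.6,0,0,0,0.95,0,0,0,0.95,0,0,0,0.95,0]
}}

```text
time: 15.15
tcp_pos: [0.5131, -0.0924, 0.3838]
orientation: [-0.112, -0.694, -0.112, 0.703]
wrist_force: [-0.4, -1.3, -2.4]
finger_gap: 0.0266
```

{"name": "apply_moves", "arguments": {
  "moves": [0,0,0.2,0,0,0,0.2,0,0,0,0.2,0]
}}

```text
time: 15.52
tcp_pos: [0.5126, -0.0923, 0.4021]
orientation: [-0.111, -0.693, -0.112, 0.704]
wrist_force: [-0.7, 0.5, -2.9]
finger_gap: 0.0265
```

```bash
python3 - <<'E'
from h import *
t=bot.observe(); print(t["time"],t["tcp_pos"],t["wrist_force"])
a=bot.grab_frame("scene");b=bot.grab_frame("wrist")
cv2.imwrite("pics/s7.png",np.hstack([cv2.resize(b[160:380,196:316],(300,500)),cv2.resize(a[110:220,165:265],(455,500),interpolation=cv2.INTER_CUBIC)]))
E
```

```text
15.525 [ 0.51255536 -0.09229929  0.40208752] [-0.74165753  0.53746933 -2.88835843]
```

View pics/s7.png

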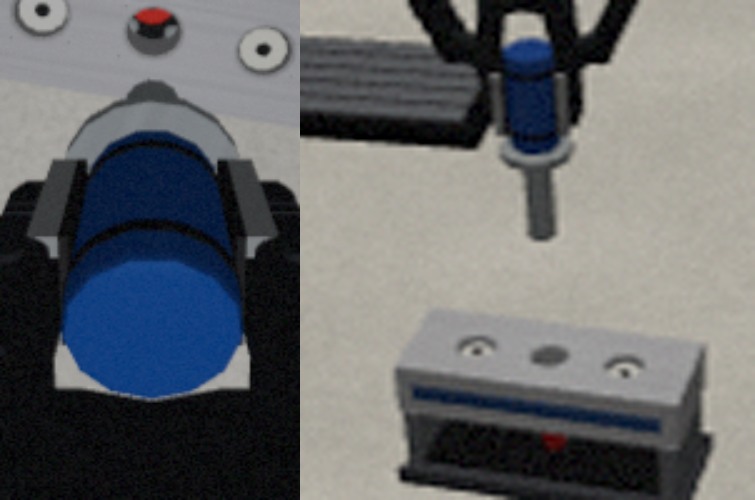

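The bore is now open and the insert stands on the plate below (553,440). The whites are still seated. Returning the rod.

{"name": "apply_moves", "arguments": {
  "moves": [0.06,0.45,0,0,0.12,0.9,0,0,0.12,0.9,0,0]
}}

```text
time: 16.0
tcp_pos: [0.5245, 0.0001, 0.4014]
orientation: [-0.112, -0.692, -0.114, 0.704]
wrist_force: [-0.1, -0.2, -2.7]
finger_gap: 0.0264
```

{"name": "apply_moves", "arguments": {
  "moves": [0.06,0.45,0,0,0.12,0.9,0,0,0.12,0.9,0,0,0.12,0.9,0,0]
}}

```text
time: 16.5
tcp_pos: [0.5364, 0.0894, 0.4008]
orientation: [-0.113, -0.692, -0.114, 0.704]
wrist_force: [0.7, -0.3, -1.9]
finger_gap: 0.0264
```

{"name": "apply_moves", "arguments": {
  "moves": [0.06,0.3,0,0,0.11,0.54,0,0,0.11,0.54,0,0,0.11,0.54,0,0,0.11,0.54,-0.15,0,0.11,0.54,-0.3,0,0.11,0.54,-0.3,0]
}}

```text
time: 17.38
tcp_pos: [0.5462, 0.1428, 0.368]
orientation: [-0.113, -0.69, -0.113, 0.706]
wrist_force: [-0.3, 0.1, -1.2]
finger_gap: 0.0265
```

```bash
python3 - <<'E'
from h import *
o=bot.observe();q=o["orientation"];t=o["tcp_pos"];print(t,o["wrist_force"],R.from_quat([q[1],q[2],q[3],q[0]]).as_matrix()[:,0])
a=bot.grab_frame("scene");b=bot.grab_frame("wrist")
cv2.imwrite("pics/s8.png",np.hstack([cv2.resize(b[90:330,166:346],(375,500),interpolation=cv2.INTER_CUBIC),cv2.resize(a[130:230,262:342],(400,500),interpolation=cv2.INTER_CUBIC)]))
E
```

```text
[0.54622705 0.14281225 0.36803102] [-0.33556371  0.09292361 -1.19324487] [-0.02341028 -0.00268728 -0.99972233]
```

View pics/s8.png

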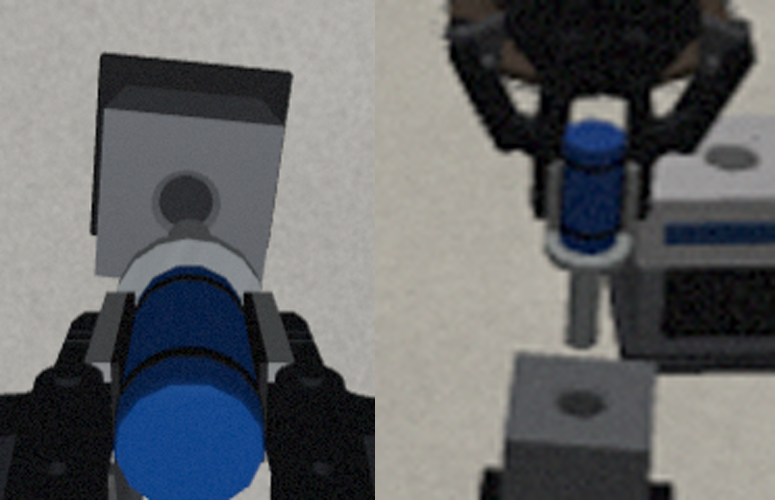

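Hole at (186,201) in the wrist crop and (582,404) in the scene crop. The tip is just above it, with the +x edge at (190,222) in the wrist crop and its centre at (580,342) in the scene crop.

```bash
python3 - <<'E'
from h import *
t=bot.observe()["tcp_pos"]; k=375/180; w=lambda x,y:(166+x/k,90+y/k)
print("wrist hole",ray("wrist",*w(186,201),.095),"handle",ray("wrist",*w(188,442),t[2]-.1248),"tip+x edge",ray("wrist",*w(190,221),.123),ray("wrist",*w(190,221),.128))
print("scene hole",ray("scene",303.4,210.8,.095),"handle",ray("scene",306.2,156.8,t[2]-.1248),"tip",ray("scene",303,198.4,.123),ray("scene",303,198.4,.128))
E
```

```text
wrist hole [0.5463996  0.14601058 0.095     ] handle [0.54650121 0.14439829 0.24531155] tip+x edge [0.5475047  0.14461408 0.123     ] [0.5490531  0.14511702 0.128     ]
scene hole [0.54877176 0.14751365 0.095     ] handle [0.54908382 0.145649   0.24531155] tip [0.53789385 0.14187741 0.123     ] [0.54453047 0.14350143 0.128     ]
```

{"name": "apply_moves", "arguments": {
  "moves": [0.045,0.015,0,0,0.045,0.015,0,0,0.045,0.015,-0.1,0,0.045,0.015,-0.2,0,0.045,0.015,-0.25,0,0.045,0.015,-0.3,0,0.045,0.015,-0.35,0,0.045,0.015,-0.4,0,0.045,0.015,-0.4,0]
}}

```text
time: 18.6
tcp_pos: [0.5515, 0.1447, 0.3296]
orientation: [-0.113, -0.691, -0.113, 0.705]
wrist_force: [0.1, 0.3, -2.5]
finger_gap: 0.0264
```

{"name": "apply_moves", "arguments": {
  "moves": [0,0,-0.05,0,0,0,-0.1,0,0,0,-0.15,0,-0.01,0,-0.2,0,-0.02,0,-0.25,0,-0.02,0,-0.3,0,-0.02,0,-0.3,0]
}}

```text
time: 19.48
tcp_pos: [0.5492, 0.1446, 0.2989]
orientation: [-0.113, -0.69, -0.113, 0.706]
wrist_force: [-0.3, -1.1, -2.3]
finger_gap: 0.026
```

{"name": "apply_moves", "arguments": {
  "moves": [-0.005,0,-0.04,0,-0.01,0,-0.08,0,-0.01,0,-0.12,0,-0.01,0,-0.12,0]
}}

```text
time: 19.98
tcp_pos: [0.548, 0.1446, 0.2864]
orientation: [-0.113, -0.69, -0.113, 0.706]
wrist_force: [0.3, -0.9, -2.0]
finger_gap: 0.0263
```

{"name": "apply_moves", "arguments": {
  "moves": [0,0,-0.02,0,0,0,-0.04,0]
}}

```text
time: 20.23
tcp_pos: [0.5483, 0.1446, 0.284]
orientation: [-0.113, -0.69, -0.113, 0.706]
wrist_force: [-5.7, -1.3, 13.4]
finger_gap: 0.0267
```

{"name": "apply_moves", "arguments": {
  "moves": [0,0,0.01,0,0,0,0.01,0,0,0,0.01,0,0,0,0.01,0,0,0,0.01,0,0,0,0.01,0,0,0,0.01,0,0,0,0.01,0],
  "jaw": 1
}}

```text
time: 21.22
tcp_pos: [0.5483, 0.1447, 0.2849]
orientation: [-0.113, -0.69, -0.113, 0.706]
wrist_force: [-0.4, -0.1, 0.3]
finger_gap: 0.0856
```

{"name": "apply_moves", "arguments": {
  "moves": [0,0,0.1,0,0,0,0.3,0,0,0,0.6,0,0,0,0.95,0,0,0,0.95,0,0,0,0.95,0]
}}

```text
time: 21.98
tcp_pos: [0.548, 0.1446, 0.3798]
orientation: [-0.113, -0.69, -0.113, 0.706]
wrist_force: [-0.4, 0.0, -0.5]
finger_gap: 0.0855
```

{"name": "apply_moves", "arguments": {
  "moves": [-0.3,-0.5,0.2,0,-0.3,-0.7,0.3,0,-0.3,-0.7,0.3,0,-0.3,-0.7,0.3,0,-0.3,-0.7,0.3,0]
}}

```text
time: 22.6
tcp_pos: [0.5179, 0.0753, 0.4087]
orientation: [-0.113, -0.689, -0.114, 0.707]
wrist_force: [-0.4, -0.4, -0.7]
finger_gap: 0.0852
```

```bash
python3 - <<'E'
from h import *
t=bot.observe(); print(t["time"],t["tcp_pos"],t["wrist_force"],t["finger_gap"])
C=cam("wrist");im=bot.grab_frame("wrist");a=bot.grab_frame("scene");cv2.imwrite("pics/fw.png",im);cv2.imwrite("pics/fs.png",a)
for nm,i,c in(("wrist",im,C),("scene",a,cam("scene"))):
    i=i.astype(int);m=((i[...,0]>i[...,2]+40)).astype(np.uint8);n,l,s,ce=cv2.connectedComponentsWithStats(m)
    print(nm,"pred top/mid",proj("",[.546,.1447,.159],c),proj("",[.546,.1447,.13],c))
    print([(s[k].tolist(),ce[k].round(1).tolist()) for k in range(1,n) if s[k,4]>60])
b=cv2.imread("pics/scene0.png").astype(int);m=((b[...,0]>b[...,2]+40)).astype(np.uint8);n,l,s,ce=cv2.connectedComponentsWithStats(m)
print("start",[(s[k].tolist(),ce[k].round(1).tolist()) for k in range(1,n) if s[k,4]>60])
r=(a[...,2].astype(int)>a[...,1].astype(int)+50)[170:225,180:260];print("red px",np.argwhere(r).mean(0)+[170,180],r.sum())
E
```

```text
22.6 [0.51787315 0.07529552 0.40872655] [-0.39173699 -0.35229323 -0.65979419] 0.08524621552045827
wrist pred top/mid (np.float64(179.52033854723152), np.float64(129.42240665518037)) (np.float64(188.4955245015543), np.float64(125.69701005450241))
[([161, 111, 40, 39, 1188], [180.0, 130.0]), ([186, 110, 22, 30, 178], [200.8, 121.0]), ([344, 178, 130, 26, 161], [407.2, 190.3]), ([0, 267, 116, 12, 366], [55.6, 273.2])]
scene pred top/mid (np.float64(304.0328514093457), np.float64(188.1010352136909)) (np.float64(303.3642241238337), np.float64(198.16785139389387))
[([0, 5, 17, 7, 78], [6.2, 7.4]), ([0, 27, 13, 18, 62], [4.3, 35.1]), ([379, 40, 13, 18, 172], [385.0, 48.1]), ([0, 47, 33, 30, 281], [13.5, 60.8]), ([299, 186, 11, 8, 82], [304.0, 189.4]), ([298, 195, 11, 12, 100], [303.1, 200.4])]
start [([0, 5, 18, 7, 75], [6.4, 7.4]), ([352, 37, 40, 21, 597], [371.5, 46.9]), ([0, 56, 32, 19, 118], [13.6, 64.6]), ([299, 186, 12, 9, 81], [304.3, 189.5]), ([299, 195, 11, 12, 100], [303.5, 200.7])]
red px [206.625 220.625] 8
```

The rod's image in the scene camera matches the start to within 0.4 px, so it's upright and seated. The insert's red pixels are at plate level. The gripper is clear.

```bash
python3 -c "
from h import *
print(bot.sign_off())"
```

```text
the job is handed in; nothing more can be done
None
```

The red insert is out of the middle bore and on the catch plate, the rod is back in its stand, and I handed the job in at about 22.7 s of the 58 s. The sign-off gives no verdict.

**Final checks:**
- **Rod:** its handle appears within 0.4 px of where it started in the scene camera, and within 1 px of the predicted upright position in the wrist camera.
- **Red insert:** the bore is open, and the insert stands below it at plate level.
- **White inserts:** both were still seated when I looked after pulling the rod out.
- **Gripper:** it is open and well clear, with the wrist force near zero.

**What disagreed or went less cleanly:**
- **Release noticed late:** I didn't recognise the insert letting go straight away. I pressed it against the sprung plate by a millimetre or so, to about 15.6 N, under the 20 N limit. The first touch on the insert was also unclear in the force readings.
- **Tool tilt:** the tool leaned gradually to about 0.02 rad during the run. The two cameras and the arm's reported pose disagreed by a few mm on where the rod tip was before re-insertion. I offset by 4.5 mm and it went in without noticeable force.
- **Seating force:** the collar met the stand at about 15 N just before I let go.

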